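# Dress the tape unwind spindle: drive collar, then tape roll

## Task

Load the leaning spindle of the unwind stand: first thread the metal drive collar down it, teeth downwards, and feel for the cross pin at the foot by turning the collar until its notches drop over the pin and it sits fully home on the flange; then thread the small tape roll down until it sits flat on the collar. Do not ram the parts, and leave the other things on the bench where they are.

Things in the scene. Friction and masses are not known exactly. Their poses are not given: they have to be found in the camera images.
- stand: unwind stand screwed to the bench: grey base plate 130 x 110 x 12 mm; origin under the centre of the plate, z up; its spindle leans 0.56 rad (32 degrees) from vertical towards the stand's own -x
- seat: aluminium flange at the spindle's foot, 72 mm diameter, 10 mm thick, 20 mm along the stand's +x and 75 mm up; origin at the centre of its upper face, z along the spindle towards its free tip, x and y fixed to the stand
- tip (a point): free end of the steel spindle, on its axis 78 mm above the flange; the spindle is 22 mm in diameter and tapers to 15 mm over its last 8 mm
- pin (a point): point on the spindle's axis where a round cross pin, 8 mm thick, goes through it, 5 mm above the flange; the pin reaches 21 mm out to both sides and its top is 9 mm above the flange. Its angle about the spindle differs each time and is not reported: find it by feel or sight. A stiff brake (0.6 N m) keeps the spindle from turning lightly
- collar: aluminium drive collar standing teeth down: 62 mm outside diameter, 45 mm tall, hole 24.5 mm, about 0.28 kg; origin at the centre of its underside, z up its axis. Its lowest 12 mm are teeth, within 31 mm of the axis, with four notches 15 mm wide towards its +x, +y, -x, -y; two facing notches fit over the pin. On top of the pin it sits 9 mm too high
- roll: small roll of brown tape lying flat, 66 mm outside diameter, 25 mm tall, hole 26 mm; origin at the centre of its underside, z along its axis; same either way up
- board: green circuit board 90 x 65 mm, about 13 mm tall with its parts, in the middle, nearest the robot; origin under its middle; not part of the job, leave it alone
- wide_roll: roll of brown tape on a wide core: outside diameter 100 mm, hole 76 mm, 24 mm tall (not the roll to load), beyond the left of the stand; origin under its middle; not part of the job, leave it alone
- driver: screwdriver lying flat, beyond the right of the stand; origin under its middle; not part of the job, leave it alone
- cup: black plastic cup, 76 mm across the rim, 95 mm tall, beyond the stand; origin under its middle; not part of the job, leave it alone
- bottle: white bottle, 56 mm diameter, 140 mm tall, left, beyond the carton; origin under its middle; not part of the job, leave it alone
- carton: small cardboard carton 100 x 80 x 60 mm, left; origin under its middle; not part of the job, leave it alone
- tray: shallow grey open tray 120 x 90 x 35 mm, right; origin under its middle; not part of the job, leave it alone

How it is judged:
On the way:
1. the drive collar is fully home on the flange, its notches over the cross pin, before the roll goes on (z of collar in the frame of seat between -0.004 and 0.004 m and angle between the z axis of collar and the z axis of seat, either way round below 0.1 rad and x of collar in the frame of seat between -0.005 and 0.005 m and y of collar in the frame of seat between -0.005 and 0.005 m), for 0.2 s.
At the end, for the whole second after the job is handed in: The collar stands on the flange (underside within 4 mm of the flange's face, centred within 5 mm in x and y, axis within 0.1 rad of the spindle's) and the roll lies flat on the collar (underside 41 to 49 mm above the flange, same centring and alignment); both are released and at rest (all of step 1 and z of roll in the frame of seat between 0.041 and 0.049 m and angle between the z axis of roll and the z axis of seat, either way round below 0.1 rad and x of roll in the frame of seat between -0.005 and 0.005 m and y of roll in the frame of seat between -0.005 and 0.005 m and linear speed of each of collar, roll below 0.02 m/s); the robot touches nothing.
It fails at once if a bystander on the bench is moved more than 30 mm (distance of any of board, wide_roll, driver, cup, bottle, carton, tray from where it was at the start of the episode above 0.03 m).
It fails at once if the collar is rammed against the stand (over 120 N) (contact force between collar and stand above 120 N).
It fails at once if the roll is rammed against the collar or the stand (over 120 N) (contact force between roll and collar above 120 N or contact force between roll and stand above 120 N).
It also fails if it takes over 67 s, if anything falls off the work surface, if the arm or the gripper's body presses on something with over 40 N, if the wrist force passes 120 N, or if a joint passes its speed limit or range.

## Robot

A 6-joint arm with a two-finger parallel gripper is mounted at the origin on the work surface. World frame = base frame: x ahead of the robot, y to its left, z up, the work surface at z = 0. Lengths are in m, angles in rad, forces in N, time in s.
With the tool pointing down it reaches from about 0.25 to 0.775 m from the base axis. Payload 4 kg.
Tool frame: the origin (TCP) lies midway between the tips of the shut fingers; the grasp point (between the pads) lies 19 mm behind it (tcp_to_grasp is the distance from the TCP to the grasp point, in m); z points along the fingers, y is the line along which they close (so a half turn about z gives the same grasp; the last joint's range is limited). The gripper opens to 94 mm and grips with 3 to 60 N. Pads are 16 mm wide; open, the fingers measure 119 mm over their backs; the gripper's body (75 mm by 177 mm) begins 78 mm behind the grasp point.
Start: joints at [1.2, 0.087, 1.371, -0, 1.684, -0.103], TCP at [0.146, 0.53, 0.206] pointing down, gripper open.
Joint ranges: [-3.1, 3.1], [-0.76, 2.03], [0.27, 2.55], [-1.08, 4.22], [0.17, 2.65], [-2.57, 2.57]. Speed limits (rad/s): [2.79, 2.79, 3.14, 3.14, 3.14, 3.14].

## Interface

Orientations are given as a unit quaternion [w, x, y, z].
In Python, from workcell import movep, move_linear, goto_joints, move_gripper, pause, inverse_kinematics, get_obs, capture, camera_model, Unreachable, hand_in, tcp_to_grasp gives the robot as it stands. Calls block until the motion is done:
- movep(position, orientation): joint-space move of the TCP to a pose.
- move_linear(position, frame=None, vel=0.15, until_force=None): straight line of the TCP; frame=None keeps the orientation; vel is the mean speed in m/s. With until_force (N) it stops when the force on the tool has changed by that much, and returns True; else False.
- goto_joints(angles): joint-space move.
- move_gripper(opening, force=None): finger opening in m; force is the grip in N (None keeps the last); returns when the fingers have stopped.
- pause(seconds).
- inverse_kinematics(position, orientation): joint angles nearest the present ones, or None.
- get_obs(): the state.
- capture(name): name is "scene" or "top"; returns (picture, depth): 400x640x3 uint8, blue, green, red; 400x640 float32, m along the optical axis (not along the pixel's ray), 0 where there is no reading.
- camera_model(name): a dict with "K" (3x3 intrinsics, pixels), "R" (3x3) and "t" (3): a world point X has camera coordinates R X + t. Camera axes: x right, y down, z forward; pixel columns grow to the right and rows downward; lengths in m; the calibration is good to about 2 mm. A picture is of the moment at which its call begins. camera_model takes no time and is no camera call.
A pose or a line that the arm cannot do raises Unreachable and nothing moves.
- hand_in(): hands the job in; it is judged then, once.
The state is a dict: "time": time; "joint_positions": joint angles; "qd": joint speeds; "joint_torque": joint torques, N m; "position": TCP position; "tool_rot": TCP orientation; "force": force on the tool from outside, world axes, zero at the start; "wrist_torque": the same for the moment, N m; "finger_gap": finger opening in m; "finger_force": force on a finger pad.
Only numpy, scipy, OpenCV 4.12 (cv2) and the standard library are available. Lean on these libraries where they do the work, as an engineer would, in place of code of your own. Each camera call takes 0.05 s, during which the arm holds its last target. There are 200 camera calls.

## Working session

There is one attempt and no reset: what is moved stays moved. The work goes in short steps, each a Python script; the robot and the scene stay as the last script left them, time stands still between calls to the robot, and variables do not carry over. Pictures are saved under pics/ and viewed, at most 10 in all, crops included, and the job is handed in when it is done.

```bash
ls; mkdir -p pics
python3 - <<'E'
from workcell import *
import numpy as np, cv2
for n in ("scene","top"):
    im,d=capture(n); cv2.imwrite(f"pics/{n}0.png",im); np.savez(f"{n}0.npz",im=im,d=d)
    m=camera_model(n); print(n,np.round(m["K"],1).tolist(),np.round(m["R"],3).tolist(),np.round(m["t"],3).tolist())
o=get_obs(); print(o, tcp_to_grasp)
E
```

```text
pics
scene [[442.9, 0.0, 316.4], [0.0, 442.9, 202.6], [0.0, 0.0, 1.0]] [[-0.077, 0.997, 0.012], [0.856, 0.072, -0.512], [-0.512, -0.029, -0.859]] [0.056, -0.445, 1.639]
top [[419.7, 0.0, 317.9], [0.0, 419.7, 199.0], [0.0, 0.0, 1.0]] [[0.007, -1.0, 0.006], [-0.998, -0.008, -0.057], [0.057, -0.005, -0.998]] [-0.038, 0.593, 1.472]
{'time': 0.1, 'joint_positions': array([ 1.19984724e+00,  8.78784736e-02,  1.37206657e+00,  2.60423033e-05,
        1.68361779e+00, -1.03094506e-01]), 'qd': array([-5.74544146e-04,  4.02504886e-04, -3.75179720e-03, -1.91779415e-04,
        4.86094695e-05, -9.06932572e-04]), 'joint_torque': array([ 2.12256004e-03, -3.41250944e+01, -3.03302336e+01,  7.20359688e-02,
        3.03467258e-02, -9.01998783e-05]), 'position': array([0.14537952, 0.52993201, 0.20444121]), 'tool_rot': array([-2.43885320e-04,  1.33525777e-01,  9.91044851e-01, -9.54508237e-04]), 'force': array([-1.14495233, -0.05468768, -0.18800996]), 'wrist_torque': array([-0.00873901,  0.05712586, -0.03434493]), 'finger_force': 0.0, 'finger_gap': 0.09415005416032335} 0.0188
```

View pics/scene0.png

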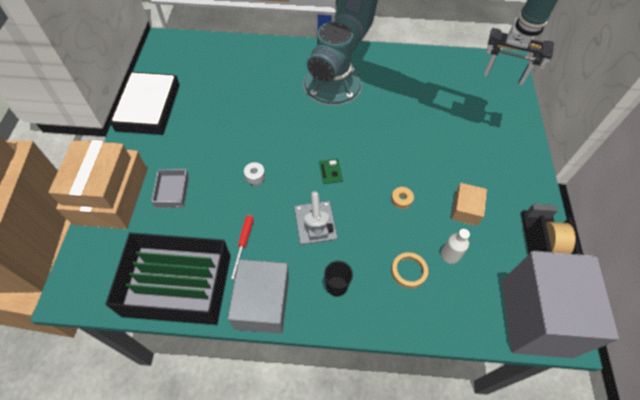

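View pics/top0.png

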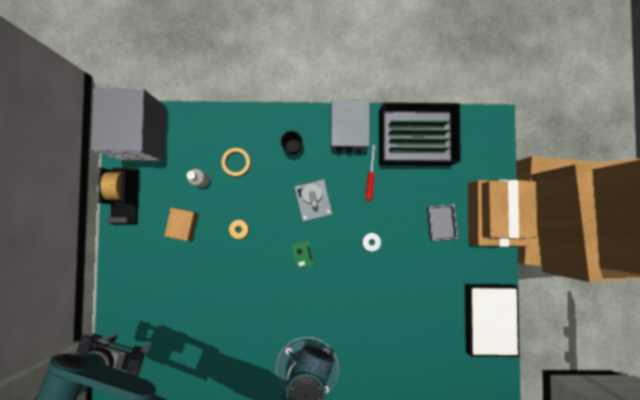

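The scene view shows the collar at (254,174), the small roll at (402,197), and the stand at (316,220) with the spindle leaning towards the robot. In the top view they are at (372,242), (238,229) and (313,200). Next I'll take point clouds and zoomed crops.

```bash
cat > vis.py <<'E'
import numpy as np, cv2
from workcell import camera_model
def cloud(n,d):
    m=camera_model(n);K,R,t=map(np.asarray,(m["K"],m["R"],m["t"]))
    v,u=np.mgrid[:400,:640]; c=np.stack([(u-K[0,2])/K[0,0]*d,(v-K[1,2])/K[1,1]*d,d],-1)
    X=(c-t)@R; X[d<=0]=np.nan
    return X
def proj(n,X):
    m=camera_model(n);K,R,t=map(np.asarray,(m["K"],m["R"],m["t"]))
    c=np.asarray(X)@R.T+t; p=c@K.T
    return p[...,:2]/p[...,2:]
E
python3 - <<'E'
import numpy as np,cv2
from vis import *
R={"scene":dict(collar=(254,174,16),roll=(402,197,16),stand=(316,218,28)),"top":dict(collar=(372,242,14),roll=(238,229,14),stand=(313,200,24))}
P={}
tiles=[]
for n in R:
    z=np.load(n+"0.npz"); X=cloud(n,z["d"])
    for k,(u,v,r) in R[n].items():
        s=np.s_[v-r:v+r,u-r:u+r]; p=X[s].reshape(-1,3); P[n,k]=p
        c=z["im"][s]; tiles.append(cv2.resize(c,(260,260),interpolation=cv2.INTER_CUBIC))
        g=p[np.isfinite(p[:,0])]; print(n,k,len(g),"floor med",np.round(np.median(g[g[:,2]<.006,2]),4),"zmax",np.round(np.sort(g[:,2])[-5:],4))
        if k!="stand":
            top=g[:,2].max()
            zm=np.median(g[g[:,2]>top-.012,2]); q=g[abs(g[:,2]-zm)<.006]
            (cx,cy),rr=cv2.minEnclosingCircle(q[:,:2].astype(np.float32)); print("  topz",round(zm,4),len(q),"c",np.round(q[:,:2].mean(0),4),"circ",round(cx,4),round(cy,4),round(rr,4))
        else:
            for lo,hi in((.006,.02),(.06,.075),(.075,.09),(.09,.105),(.105,.12),(.12,.135),(.135,.16)):
                q=g[(g[:,2]>lo)&(g[:,2]<hi)]
                if len(q): print("  ",lo,hi,len(q),np.round(q.mean(0),4),np.round(np.ptp(q,axis=0),3))
            if n=="top":
              q=g[(g[:,2]>.007)&(g[:,2]<.017)]; print("  rect",cv2.minAreaRect(q[:,:2].astype(np.float32)))
cv2.imwrite("pics/tiles.png",np.vstack([np.hstack(tiles[:3]),np.hstack(tiles[3:])]))
E
```

```text
scene collar 1022 floor med -0.0004 zmax [0.0493 0.0498 0.0501 0.0501 0.0503]
  topz 0.044 234 c [ 0.449  -0.2184] circ 0.4469 -0.2182 0.0325
scene roll 1021 floor med -0.0001 zmax [0.0305 0.0305 0.0307 0.0309 0.0335]
  topz 0.0248 280 c [0.4897 0.2464] circ 0.4888 0.2463 0.0356
scene stand 3121 floor med -0.0002 zmax [0.1432 0.1436 0.1444 0.1452 0.1459]
   0.006 0.02 722 [ 0.5947 -0.0225  0.0118] [0.171 0.138 0.014]
   0.06 0.075 84 [ 0.6096 -0.0128  0.0672] [0.056 0.068 0.015]
   0.075 0.09 174 [ 0.6262 -0.0068  0.0834] [0.046 0.067 0.015]
   0.09 0.105 78 [ 0.621  -0.0091  0.0951] [0.049 0.041 0.014]
   0.105 0.12 41 [ 0.5989 -0.0142  0.1126] [0.017 0.02  0.015]
   0.12 0.135 42 [ 0.5899 -0.0168  0.1275] [0.018 0.02  0.014]
   0.135 0.16 46 [ 0.5793 -0.0185  0.1395] [0.024 0.02  0.011]
top collar 782 floor med -0.0006 zmax [0.0509 0.0511 0.0512 0.053  0.0531]
  topz 0.0447 202 c [ 0.4458 -0.2175] circ 0.4458 -0.2179 0.0311
top roll 783 floor med -0.0007 zmax [0.0312 0.0316 0.0321 0.0323 0.0327]
  topz 0.0249 221 c [0.486  0.2469] circ 0.4863 0.2473 0.0331
top stand 2294 floor med -0.0004 zmax [0.1448 0.145  0.1455 0.1457 0.1463]
   0.006 0.02 709 [ 0.5777 -0.0195  0.0116] [0.165 0.167 0.014]
   0.06 0.075 91 [ 0.6037 -0.0122  0.0689] [0.048 0.068 0.014]
   0.075 0.09 137 [ 0.6247 -0.0049  0.0835] [0.044 0.065 0.014]
   0.09 0.105 43 [ 0.6211 -0.0073  0.0952] [0.048 0.047 0.014]
   0.105 0.12 15 [ 0.5973 -0.0145  0.1129] [0.014 0.017 0.014]
   0.12 0.135 17 [ 0.5849 -0.0171  0.1283] [0.027 0.02  0.015]
   0.135 0.16 33 [ 0.5764 -0.0175  0.1402] [0.023 0.016 0.011]
  rect ((0.5868363380432129, -0.013501912355422974), (0.14360931515693665, 0.1724771112203598), 82.61328887939453)
```

View pics/tiles.png

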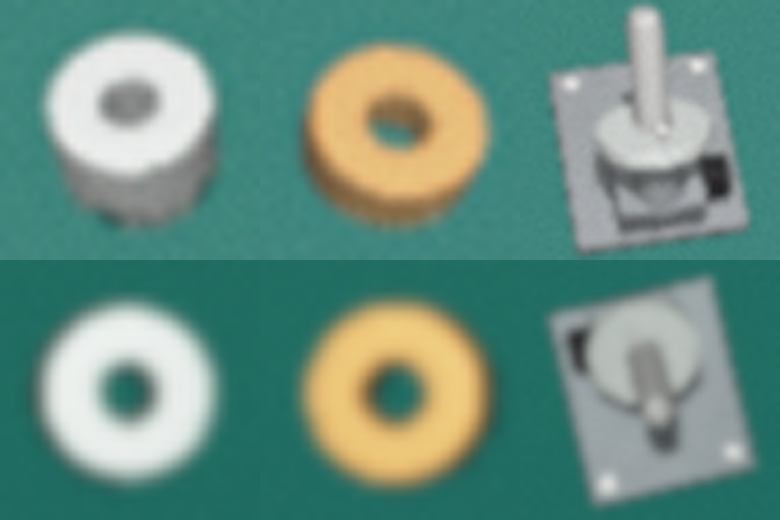

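The crops show white flat-topped annuli for the collar and roll. On the flange, a small bump on the right of the spindle foot may be a pin end. Collar and roll tops measure 44 to 45 mm and 25 mm in both views, which matches the text. Next I'll fit the stand model and check the IK.

```bash
cat > fit.py <<'E'
import numpy as np
from vis import *
from scipy.optimize import least_squares
def seat(p):
    c,s=np.cos(p[2]),np.sin(p[2]); Rz=np.array([[c,-s,0],[s,c,0],[0,0,1]])
    a=.56; Ry=np.array([[np.cos(a),0,-np.sin(a)],[0,1,0],[np.sin(a),0,np.cos(a)]])
    return np.array([p[0],p[1],0])+Rz@[.02,0,.075], Rz@Ry
def cyl(q,r,z0,z1):
    d=np.stack([np.hypot(q[:,0],q[:,1])-r,abs(q[:,2]-(z0+z1)/2)-(z1-z0)/2],1)
    return np.minimum(d.max(1),0)+np.linalg.norm(np.maximum(d,0),axis=1)
def sdf(p,X):
    o,R=seat(p); q=(X-o)@R
    return np.minimum(cyl(q,.036,-.01,0),cyl(q,.011,0,.077))
def pts(n,f):
    z=np.load(f); X=cloud(n,z["d"]); u,v,r={"scene":(316,218,28),"top":(313,200,24)}[n]
    g=X[v-r:v+r,u-r:u+r].reshape(-1,3); return g[g[:,2]>.062]
E
python3 - <<'E'
from fit import *
from workcell import *
from scipy.spatial.transform import Rotation as Ro
G={n:pts(n,n+"0.npz") for n in("scene","top")}
fit=lambda X:least_squares(lambda p:sdf(p,X),[.605,-.012,.2],loss="soft_l1",f_scale=.002).x
for n in G:
    p=fit(G[n]);o,R=seat(p);print(n,np.round(p,4),"seat",np.round(o,4),"tip",np.round(o+.078*R[:,2],4),"rms",np.sqrt(np.mean(np.clip(sdf(p,G[n]),-.01,.01)**2)))
    q=(G[n]-o)@R; r=np.hypot(q[:,0],q[:,1]); s=(r>.0135)&(r<.022)&(q[:,2]>.005)&(q[:,2]<.012)
    print(" pin cands",np.round(np.degrees(np.arctan2(q[s,1],q[s,0]))).tolist())
p=fit(np.vstack(list(G.values()))); o,R=seat(p); np.savez("seat.npz",o=o,R=R); print("both",np.round(p,4),np.round(o,4),np.round(R[:,2],3))
for yaw in range(-180,180,15):
    # tool: z=-axis, x=R_x rotated by yaw about the axis
    T=R@Ro.from_euler("z",yaw,degrees=True).as_matrix()@np.diag([1,-1,-1])
    out=[]
    for h in(.014,.09,.13):
        qd=Ro.from_matrix(T).as_quat(scalar_first=True); j=inverse_kinematics(o+h*R[:,2],qd); out.append(None if j is None else np.round(j,2).tolist())
    print(yaw,out[0],out[2])
E
```

```text
scene [ 0.5924 -0.0151  0.2416] seat [ 0.6118 -0.0104  0.075 ] tip [ 0.5716 -0.0203  0.1411] rms 0.002246805066272278
 pin cands [11.0, 2.0, 8.0, 17.0, -1.0, 7.0]
top [ 0.5913 -0.0142  0.2223] seat [ 0.6108 -0.0098  0.075 ] tip [ 0.5704 -0.0189  0.1411] rms 0.0021844851237659145
 pin cands [13.0, 16.0, 7.0]
both [ 0.592  -0.0149  0.237 ] [ 0.6115 -0.0102  0.075 ] [-0.516 -0.125  0.847]
-180 [-0.26, -0.09, 1.9, 0.34, 0.86, -2.23] [-0.34, -0.3, 1.87, 0.33, 1.11, -2.23]
-165 [-0.26, -0.09, 1.9, 0.34, 0.86, -2.5] [-0.34, -0.3, 1.87, 0.33, 1.11, -2.49]
-150 None None
-135 None None
-120 None None
-105 None None
-90 [-0.26, -0.09, 1.9, 0.34, 0.86, 2.48] [-0.34, -0.3, 1.87, 0.33, 1.11, 2.48]
-75 [-0.26, -0.09, 1.9, 0.34, 0.86, 2.22] [-0.34, -0.3, 1.87, 0.33, 1.11, 2.22]
-60 [-0.26, -0.09, 1.9, 0.34, 0.86, 1.95] [-0.34, -0.3, 1.87, 0.33, 1.11, 1.96]
-45 [-0.26, -0.09, 1.9, 0.34, 0.86, 1.69] [-0.34, -0.3, 1.87, 0.33, 1.11, 1.7]
-30 [-0.26, -0.09, 1.9, 0.34, 0.86, 1.43] [-0.34, -0.3, 1.87, 0.33, 1.11, 1.44]
-15 [-0.26, -0.09, 1.9, 0.34, 0.86, 1.17] [-0.34, -0.3, 1.87, 0.33, 1.11, 1.17]
0 [-0.2
[... 258 characters left out ...]
0.86, 0.12] [-0.34, -0.3, 1.87, 0.33, 1.11, 0.13]
60 [-0.26, -0.09, 1.9, 0.34, 0.86, -0.14] [-0.34, -0.3, 1.87, 0.33, 1.11, -0.13]
75 [-0.26, -0.09, 1.9, 0.34, 0.86, -0.4] [-0.34, -0.3, 1.87, 0.33, 1.11, -0.4]
90 [-0.26, -0.09, 1.9, 0.34, 0.86, -0.66] [-0.34, -0.3, 1.87, 0.33, 1.11, -0.66]
105 [-0.26, -0.09, 1.9, 0.34, 0.86, -0.93] [-0.34, -0.3, 1.87, 0.33, 1.11, -0.92]
120 [-0.26, -0.09, 1.9, 0.34, 0.86, -1.19] [-0.34, -0.3, 1.87, 0.33, 1.11, -1.18]
135 [-0.26, -0.09, 1.9, 0.34, 0.86, -1.45] [-0.34, -0.3, 1.87, 0.33, 1.11, -1.44]
150 [-0.26, -0.09, 1.9, 0.34, 0.86, -1.71] [-0.34, -0.3, 1.87, 0.33, 1.11, -1.71]
165 [-0.26, -0.09, 1.9, 0.34, 0.86, -1.97] [-0.34, -0.3, 1.87, 0.33, 1.11, -1.97]
```

```bash
cat > arm.py <<'E'
import numpy as np
from workcell import *
from scipy.spatial.transform import Rotation as Ro
S=np.load("seat.npz"); O,R=S["o"],S["R"]; A=R[:,2]; D=np.diag([1.,-1,-1])
q=lambda M:Ro.from_matrix(M).as_quat(scalar_first=True)
down=lambda psi:q(Ro.from_euler("z",psi,degrees=True).as_matrix()@D)
tilt=lambda yaw:q(R@Ro.from_euler("z",yaw,degrees=True).as_matrix()@D)
def st(msg=""):
    o=get_obs(); l=(o["position"]-O)@R
    print(msg,"t%.2f"%o["time"],"pos",np.round(o["position"],4),"seat-frame",np.round(l*1e3,1),"F",np.round(o["force"]@R,1),"gap %.4f ff %.1f"%(o["finger_gap"],o["finger_force"]),"j6 %.2f"%o["joint_positions"][5])
    return o
E
python3 - <<'E'
from arm import *
c=np.array([.4464,-.218])
movep([*c,.13],down(20)); st("above")
move_linear([*c,.016],vel=.12); st("at")
move_gripper(.05,30); st("grip")
move_linear([*c,.2],vel=.2); st("up")
import cv2
for n in("scene","top"):
    im,d=capture(n); np.savez(n+"1.npz",im=im,d=d)
    if n=="scene": cv2.imwrite("pics/s1.png",cv2.resize(im[110:260,180:380],(800,600),interpolation=cv2.INTER_CUBIC))
E
```

```text
above t2.95 pos [ 0.4468 -0.2174  0.1301] seat-frame [-147.6 -162.7  157.6] F [0.2 0.5 0.2] gap 0.0938 ff 0.0 j6 0.65
at t4.05 pos [ 0.4471 -0.2184  0.0169] seat-frame [-207.7 -163.8   61.6] F [-0.8 -0.   0.5] gap 0.0942 ff 0.0 j6 0.65
grip t4.65 pos [ 0.4467 -0.2186  0.0163] seat-frame [-208.3 -163.8   61.4] F [ 0.8 -2.7  0.2] gap 0.0623 ff 30.0 j6 0.65
up t5.72 pos [ 0.4455 -0.2173  0.198 ] seat-frame [-112.6 -162.4  215.7] F [-1.9  0.8 -3.8] gap 0.0620 ff 30.0 j6 0.65
```

View pics/s1.png

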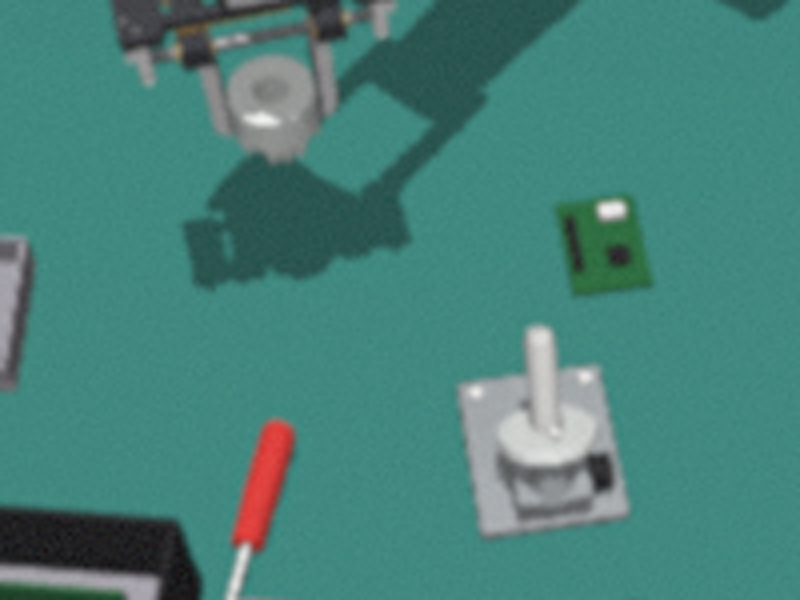

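The collar is held: the gap is 62 mm, and the scene crop shows it between the fingers at (270,100). The pin bump is at (556,428). Next I'll move to the tip and thread the collar down under force guard.

```bash
cat >> arm.py <<'E'
def go(lat,h,yaw,vel=.1,guard=None):
    "TCP to seat-frame (lat[0],lat[1],h), tool along the spindle; servo out droop from last reading is left to the caller"
    return move_linear(O+R@np.array([*lat,h]),frame=tilt(yaw),vel=vel,until_force=guard)
E
python3 - <<'E'
from arm import *
G=.0163
movep(O+A*(.100+G),tilt(45)); o=st("pre")
l=(o["position"]-O)@R
lat=-l[:2]; go(lat,.100+G,45,.05); o=st("corr")
for h in(.085,.078,.07,.062):
    hit=go(lat,h+G,45,.03,8); o=st(f"h{h} hit{hit}")
    if hit: break
E
```

```text
pre t6.68 pos [ 0.5513 -0.0253  0.1734] seat-frame [ -0.3  -0.5 116.3] F [-1.8  0.  -3. ] gap 0.0621 ff 30.0 j6 0.13
corr t6.93 pos [ 0.5521 -0.0251  0.1741] seat-frame [  0.7  -0.5 116.5] F [-2.8 -0.1 -2.9] gap 0.0624 ff 30.0 j6 0.13
h0.085 hitFalse t7.58 pos [ 0.5593 -0.0221  0.1608] seat-frame [  0.2   0.7 101.1] F [-2.2  0.1 -3.4] gap 0.0623 ff 30.0 j6 0.13
h0.078 hitFalse t7.97 pos [ 0.5628 -0.0213  0.1546] seat-frame [-0.   0.7 94. ] F [-1.7 -1.5 -3.3] gap 0.0621 ff 30.0 j6 0.13
h0.07 hitFalse t8.38 pos [ 0.5669 -0.0203  0.1478] seat-frame [-0.   0.7 86. ] F [-0.8  0.9 -2.5] gap 0.0621 ff 30.0 j6 0.13
h0.062 hitFalse t8.80 pos [ 0.571  -0.0193  0.141 ] seat-frame [-0.   0.7 78. ] F [-1.7 -1.2 -2.8] gap 0.0623 ff 30.0 j6 0.13
```

Run:
```python
from arm import *
G=.0163; lat=np.array([.0,.0])
for h in(.05,.035,.02,.012,.006,.0):
    hit=go(lat,h+G,45,.03,8); o=st(f"h{h} hit{hit}")
    F=o["force"]@R-[-1.5,0,-2.5]
    if hit and F[2]>4: break
    if np.hypot(*F[:2])>4: lat=lat+F[:2]*1e-4; print("lat",lat)
import cv2
im,d=capture("scene"); cv2.imwrite("pics/s2.png",cv2.resize(im[150:270,240:400],(800,600),interpolation=cv2.INTER_CUBIC))
```

```text
h0.05 hitFalse t9.35 pos [ 0.5772 -0.0184  0.1309] seat-frame [-0.2  0.1 66.1] F [-1.3  0.3 -4.2] gap 0.0621 ff 30.0 j6 0.13
h0.035 hitFalse t10.00 pos [ 0.5849 -0.0165  0.1182] seat-frame [-0.1  0.1 51.1] F [-2.   0.4 -2.4] gap 0.0624 ff 30.0 j6 0.13
h0.02 hitFalse t10.65 pos [ 0.5927 -0.0147  0.1056] seat-frame [-0.1  0.1 36.1] F [-2.2 -0.2 -2.9] gap 0.0619 ff 30.0 j6 0.12
h0.012 hitFalse t11.07 pos [ 0.5967 -0.0137  0.0986] seat-frame [-0.3  0.1 28. ] F [-1.4  0.3 -2.5] gap 0.0619 ff 30.0 j6 0.12
h0.006 hitFalse t11.42 pos [ 0.5998 -0.0129  0.0934] seat-frame [-0.4  0.1 22. ] F [-1.6  0.  -3. ] gap 0.0623 ff 30.0 j6 0.12
h0.0 hitTrue t11.69 pos [ 0.6036 -0.0126  0.0893] seat-frame [ 0.6 -0.5 16.5] F [ 1.5 -0.5  4.9] gap 0.0622 ff 30.0 j6 0.12
```

View pics/s2.png

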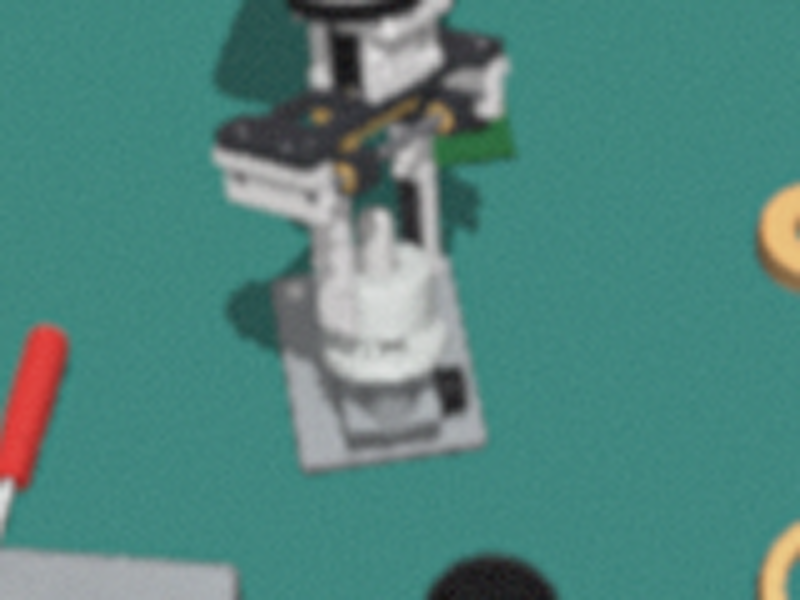

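The collar ran down free and met a firm stop at a height of 0.2 mm, not 9 mm, so its notches dropped straight over the pin. Next I'll release it, retreat, check with depth, and grasp the roll.

Run:
```python
from arm import *
from vis import cloud
import cv2
o=get_obs(); l=(o["position"]-O)@R
go(l[:2],l[2],45,.02)
move_gripper(.092); st("open")
go(l[:2],.14,45,.15); st("back")
c=np.array([.4875,.2468])
movep([*c,.14],down(75)); st("above roll")
for n in("scene","top"):
    im,d=capture(n); q=((cloud(n,d)-O)@R).reshape(-1,3); r=np.hypot(q[:,0],q[:,1])
    s=(r<.027)&(r>.015)&(abs(q[:,2]-.045)<.02); print(n,s.sum(),"collar top h",np.round(np.percentile(q[s,2],[10,50,90]),4))
    s=(r<.04)&(abs(q[:,2]-.045)<.005); (x,y),rr=cv2.minEnclosingCircle(q[s,:2].astype(np.float32)); print("  top centre",np.round(q[s,:2].mean(0)*1e3,1),x*1e3,y*1e3,rr*1e3)
    t=r<.009; t&=(q[:,2]>.06)&(q[:,2]<.09); print("  tip",t.sum(),np.round(q[t].mean(0)*1e3,1))
```

```text
open t12.75 pos [ 0.6035 -0.0126  0.0893] seat-frame [ 0.6 -0.4 16.5] F [ 0.5 -0.1 -0.5] gap 0.0919 ff 0.0 j6 0.12
back t13.72 pos [ 0.5394 -0.0278  0.1928] seat-frame [ -0.2  -0.2 139.2] F [-0.4 -0.3 -0.6] gap 0.0916 ff 0.0 j6 0.13
above roll t14.82 pos [0.4876 0.2461 0.1395] seat-frame [-16.8 278.2  86.7] F [ 0.7 -0.3 -0.3] gap 0.0920 ff 0.0 j6 0.63
scene 80 collar top h [0.043  0.0449 0.0463]
  top centre [ 8.9 -1. ] 2.0570247434079647 -0.7770205265842378 32.014135271310806
  tip 23 [ 3.6  0.3 75.1]
top 115 collar top h [0.0409 0.045  0.0478]
  top centre [5.  0.9] 1.7750979168340564 1.2117146980017424 31.749378889799118
  tip 19 [ 1.1 -0.6 76.4]
```

Both views put the collar top 45 mm above the flange, so it is home. Now the roll.

Run:
```python
from arm import *
c=np.array([.4875,.2470])
hit=move_linear([*c,.004],vel=.08,until_force=8); st(f"at hit{hit}")
move_gripper(.05,25); o=st("grip"); G=o["position"][2]; np.save("G.npy",G)
if not .06<o["finger_gap"]<.07: raise SystemExit("bad grip")
move_linear([*c,.2],vel=.2); st("up")
movep(O+A*(.105+G),tilt(45)); B=st("pre")["force"]@R
for h in(.09,.08,.072,.065,.058,.052,.046):
    hit=go((0.2,0),h+G,45,.03,8); st(f"h{h} hit{hit}")
    if hit: break
```

```text
at hitFalse t16.77 pos [0.4879 0.2472 0.0046] seat-frame [-88.  279.2 -28. ] F [ 0.2 -0.7 -0.2] gap 0.0916 ff 0.0 j6 0.63
grip t17.31 pos [0.4874 0.247  0.0041] seat-frame [-88.7 279.2 -28.1] F [ 0.8 -0.5  0.7] gap 0.0658 ff 25.0 j6 0.63
up t18.44 pos [0.4867 0.2467 0.1982] seat-frame [ 13.8 279.  136.8] F [-0.5  1.2  0.2] gap 0.0657 ff 27.9 j6 0.63
pre t19.53 pos [ 0.5553 -0.0232  0.1674] seat-frame [  0.2   0.6 109. ] F [ 0.8  0.2 -0.2] gap 0.0661 ff 27.9 j6 0.13
h0.09 hitFalse t26.37 pos [0.7276 0.0178 0.2609] seat-frame [200.    0.   94.1] F [ 0.2  0.3 -0.3] gap 0.0657 ff 27.9 j6 0.37
h0.08 hitFalse t26.85 pos [0.7327 0.0192 0.2519] seat-frame [1.996e+02 1.000e-01 8.360e+01] F [-0.5  1.   0.1] gap 0.0656 ff 27.9 j6 0.37
h0.072 hitFalse t27.27 pos [0.7368 0.0202 0.2452] seat-frame [1.997e+02 1.000e-01 7.570e+01] F [-0.3  1.  -0.5] gap 0.0662 ff 27.9 j6 0.37
h0.065 hitFalse t27.65 pos [0.7404 0.021  0.2392] seat-frame [1.996e+02 1.000e-01 6.860e+01] F [ 0.2  0.5 -0.7] gap 0.0657 ff 27.9 j6 0.37
h0.058 hitFalse t28.03 pos [0.7441 0.0219 0.2333] seat-frame [1.996e+02 1.000e-01 6.160e+01] F [-0.6  0.  -0.7] gap 0.0656 ff 27.9 j6 0.37
h0.052 hitFalse t28.38 pos [0.7471 0.0226 0.2281] seat-frame [1.996e+02 1.000e-01 5.560e+01] F [-0.2  0.  -0.3] gap 0.0658 ff 27.9 j6 0.37
h0.046 hitFalse t28.73 pos [0.7502 0.0234 0.2231] seat-frame [1.996e+02 1.000e-01 4.960e+01] F [-1.3 -0.  -0.4] gap 0.0654 ff 27.9 j6 0.37
```

I passed the lateral offset as 0.2 m instead of 0.2 mm. The arm went sideways in free air and the forces show no contact. I'll lift, come back over the tip and thread the roll.

Run:
```python
from arm import *
G=float(np.load("G.npy"))
go((.2,0),.105+G,45,.2); movep(O+A*(.105+G),tilt(45)); o=st("pre")
for h in(.09,.08,.072,.065,.058,.052,.043):
    hit=go((.0002,0),h+G,45,.03,8); o=st(f"h{h} hit{hit}")
    if hit: break
if hit and abs(((o["position"]-O)@R)[2]-G-.045)<.002:
    l=(o["position"]-O)@R
    go(l[:2],l[2],45,.02); move_gripper(.085); st("open")
    go(l[:2],.16,45,.15); st("back")
    movep([.40,.25,.3],down(75))
    from vis import cloud
    import cv2
    pause(.3)
    for n in("scene","top"):
        im,d=capture(n); q=((cloud(n,d)-O)@R).reshape(-1,3); r=np.hypot(q[:,0],q[:,1])
        s=(r<.028)&(r>.016)&(abs(q[:,2]-.07)<.025); print(n,s.sum(),"roll top h",np.round(np.percentile(q[s,2],[10,50,90]),4))
        M=np.c_[q[s,:2],np.ones(s.sum())]; print(" tilt",np.linalg.lstsq(M,q[s,2],rcond=None)[0])
        if n=="scene": cv2.imwrite("pics/s3.png",cv2.resize(im[150:300,220:420],(800,600),interpolation=cv2.INTER_CUBIC))
```

```text
pre t29.99 pos [ 0.5561 -0.0239  0.1679] seat-frame [  1.   -0.3 109. ] F [-0.2  0.3 -1.2] gap 0.0658 ff 27.9 j6 0.13
h0.09 hitFalse t30.64 pos [ 0.5631 -0.0218  0.1546] seat-frame [ 0.2  0.1 93.9] F [-1.1  0.4 -0.9] gap 0.0657 ff 27.9 j6 0.13
h0.08 hitFalse t31.12 pos [ 0.5681 -0.0206  0.146 ] seat-frame [-0.   0.1 83.8] F [-1.2 -0.9 -0.1] gap 0.0658 ff 27.9 j6 0.13
h0.072 hitFalse t31.54 pos [ 0.5723 -0.0195  0.1392] seat-frame [-0.1  0.1 75.8] F [-1.  -0.7 -1.3] gap 0.0654 ff 27.9 j6 0.13
h0.065 hitFalse t31.93 pos [ 0.5758 -0.0187  0.1332] seat-frame [-0.1  0.1 68.8] F [-0.6  0.1 -0.6] gap 0.0659 ff 27.9 j6 0.13
h0.058 hitFalse t32.31 pos [ 0.5794 -0.0178  0.1272] seat-frame [-0.1  0.1 61.7] F [-0.4  0.6 -1.1] gap 0.0656 ff 27.9 j6 0.13
h0.052 hitFalse t32.66 pos [ 0.5826 -0.0171  0.1222] seat-frame [-0.1  0.1 55.8] F [ 0.1 -0.8 -0.5] gap 0.0658 ff 27.9 j6 0.13
h0.043 hitTrue t32.97 pos [ 0.587  -0.0166  0.1171] seat-frame [ 0.9 -0.5 49.1] F [ 0.5 -0.3  4.6] gap 0.0656 ff 27.9 j6 0.13
open t33.73 pos [ 0.5869 -0.0166  0.117 ] seat-frame [ 0.8 -0.4 49.1] F [-0.2  0.5 -0.1] gap 0.0848 ff 0.0 j6 0.13
back t34.62 pos [ 0.5294 -0.0303  0.2101] seat-frame [  0.2  -0.3 159.3] F [-0.3  0.4  0. ] gap 0.0852 ff 0.0 j6 0.12
scene 84 roll top h [0.0685 0.0697 0.071 ]
 tilt [ 0.00529661 -0.0033788   0.06972477]
top 143 roll top h [0.0664 0.0696 0.0726]
 tilt [0.00019746 0.00641984 0.069594  ]
```

The roll top measures 70 mm above the flange and lies flat, which puts its underside at 45 mm. One last look before handing in.

View pics/s3.png

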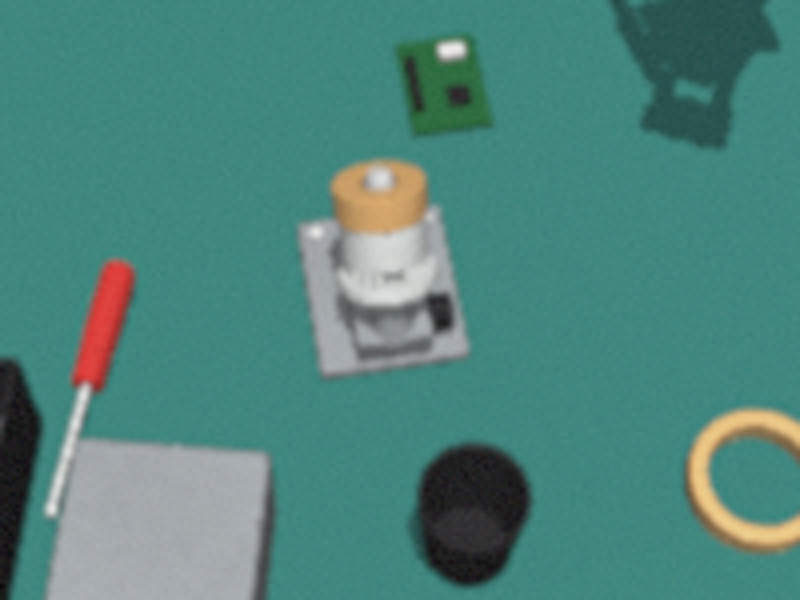

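The picture shows the roll at (380,195) flat on the collar at (385,255), with the spindle tip poking through and the neighbours where they were.

```bash
python3 -c "
from workcell import *
print(hand_in())"
```

```text
the job is handed in; nothing more can be done
None
```

The collar is home over the cross pin and the roll sits flat on it (depth views put their tops 45 mm and 70 mm above the flange), both released, nothing else seen to move, and the job is handed in; no verdict came back.

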